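# Put the toy truck away and shut the drawer

### The arm

A 7-joint arm with a two-finger parallel gripper is mounted at the origin on the work surface. World frame = base frame: x ahead of the robot, y to its left, z up, the work surface at z = 0. Lengths are in m, angles in rad, forces in N, time in s.
With the tool pointing down it reaches from about 0.4 to 0.875 m from the base axis. Payload 6.5 kg.
Tool frame: the origin (TCP) lies midway between the tips of the shut fingers; the grasp point (between the pads) lies 19 mm behind it (arm.grasp_offset is the distance from the TCP to the grasp point, in m); z points along the fingers, y is the line along which they close (so a half turn about z gives the same grasp; the last joint's range is limited). The gripper opens to 85 mm and grips with 20 to 120 N. Pads are 22 mm wide; open, the fingers measure 114 mm over their backs; the gripper's body (76 mm by 85 mm) begins 54 mm behind the grasp point. The pads swing forward as they close: fully open they stand 13 mm farther back than shut.
Start: joints at [1.034, 0.536, -0.004, 1.538, 0.003, 1.067, -0.071], TCP at [0.295, -0.579, 0.196] pointing down, gripper open.
Joint ranges: [-2.7, 2.7], [-0.37, 2.16], [-1.27, 1.26], [0.24, 2.4], [-1.31, 4.45], [0.19, 1.91], [-2.76, 2.76]. Speed limits (rad/s): [2.39, 2.39, 3.14, 3.14, 3.14, 3.14, 3.14].

### API

Orientations are given as a unit quaternion [w, x, y, z].
In Python, from workcell import arm gives the robot as it stands. The module is installed in compiled form; this text tells all that it offers.
- The arm moves only by the shell command python3 -m handwheel 'ROWS' [FORCE]. ROWS is JSON, a list of rows, each a list of 7 numbers: the shift along the tool's x, y, z in m, then the turn, a rotation vector about the tool's x, y, z in degrees, then the closure, from -1 (fully open) to 1 (shut). A call has exactly 8 rows; each row shifts and turns the commanded pose from where the row before left it, along the tool's axes as they then stand; what a row does not reach is not made up. A row lasts 1/12 s, in which the tool goes at most 41.7 mm and 7.16 degrees, less where a joint would pass 70% of its speed; a pose out of reach is approached as far as the arm can. A call with a gripper value outside its range is refused whole. The fingers move at their own pace and stop on an object; FORCE is the grip in N (left out, the last holds). Time passes only in rows, so rows that do not move let the fingers close, or fill a call up. It gives the time, the measured TCP pose, the force, the opening and the grip force at its end, in the units of the state.
- arm.get_obs(): the state, without advancing time (a new reading comes with each control period).
- arm.capture(name): name is "scene" or "top" or "wrist"; returns (picture, depth): 400x640x3 uint8, blue, green, red; 400x640 float32, m along the optical axis (not along the pixel's ray), 0 where there is no reading.
- arm.camera_info(name): a dict with "fx", "fy", "cx", "cy" (pixels), "R" (3x3) and "t" (3): a world point X has camera coordinates R X + t; the wrist camera has in their place "mount" (4x4, takes a point from camera to tool coordinates, whose origin is the TCP and whose axes are the flange's). Camera axes: x right, y down, z forward; pixel columns grow to the right and rows downward; lengths in m; the calibration is good to about 2 mm. A picture is of the moment at which its call begins: read the wrist's pose just before it. camera_info takes no time and is no camera call.
- arm.close_job(): hands the job in; it is judged then, once.
The state is a dict: "clock": time; "qpos": joint angles; "joint_velocities": joint speeds; "tau": joint torques, N m; "tool_pos": TCP position; "eef_rot": TCP orientation; "force": force on the tool from outside, world axes, zero at the start; "ft_torque": the same for the moment, N m; "grip_width": finger opening in m; "grip_force": force on a finger pad.
Only numpy, scipy, OpenCV 4.12 (cv2) and the standard library are available. Lean on these libraries where they do the work, as an engineer would, in place of code of your own. Each camera call takes 0.05 s, during which the arm holds its last target. There are 200 camera calls.

### The job

Put the wooden toy truck away: set it down, without dropping it, on its wheels in the free space beside the jar in the open drawer, and let go of it. Then push the drawer fully home until it clicks into its catch, steadily and without slamming it; the jar must stay standing in the drawer. Leave the other things on the bench where they are.

Things in the scene. Friction and masses are not known exactly. Their poses are not given: they have to be found in the camera images.
- truck: The wooden toy truck, 90 long (its x, cab at +x) x 42 wide (y) x 52 high; origin under its centre at the foot of the wheels, z up. Load bed with straight sides 42 mm apart, x = -45 to +13 mm, sides 18 to 42 mm high; cab x = 16 to 44 mm, also 42 wide, up to 52 mm. Fixed wheels, 20 mm diameter, under the body within its width. About 130 g. Either way round is fine in the drawer.
- jar: A squat closed jar, 52 diameter x 48 high, about 160 g, standing in the drawer; origin under its centre.
- case: Low dark wooden case that holds the drawer, fixed. Origin on the bench, middle of its front plane; +x goes into the case, the front looks to -x, z up. 250 deep (x 0 to 250), 330 wide, 112 high. Its top board (360 wide, from 100 to 112 mm high) overhangs the front by 24 mm, to x = -24 mm: the last of the drawer's travel is under the overhang.
- board_edge (a point): Middle of the lower front edge of the case's overhanging top board, 100 mm above the bench; axes as the case.
- drawer (a joint): How far the drawer is open, in m: 0 fully home, 0.16 to 0.18 at the start, 0.19 at most. It slides straight along the case's x. Below about 19 mm a sprung roller catch resists with some 8 N; once pushed past about 5 mm it snaps in and pulls the drawer home.
- drawer_front (a point): Centre of the outer face of the drawer's front panel, 48 mm above the bench; moves with the drawer, axes as the case (face looks to -x). Flat panel without handle, 296 wide, 12 thick, 10 to 85 mm above the bench. When home, the face is in the plane x = 0 of the case, 24 mm behind the board edge.
- drawer_floor (a point): Centre of the drawer's inner floor (upper surface), 18 mm above the bench; moves with the drawer, axes as the case. One undivided tray, inside 193 (x, -96 to +96) by 280 mm (y, -140 to +140). Side and back walls reach 38 mm above the floor, the front panel 67 mm. Only what lies in front of the board edge can be reached from above.
- brush_pot: Bystander: dark round pot 72 diameter x 100 high full of brushes (to 190 mm high); origin under its centre.
- varnish: Bystander: varnish bottle, 56 diameter x 130 high; origin under its centre.
- horse: Bystander: toy horse on a board with wheels, 110 x 64 x 118 high; origin under its centre.
Not all that is in view belongs to the job. Of the things like the jar, leave any that is green; of the rest the larger one is meant.

How it is judged:
On the way, in this order (a step that is already met when the one before it is completed fails the run):
1. the truck stands on its wheels on the floor of the still open drawer (open more than 50 mm), let go of (x of truck in the frame of drawer_floor between -0.1 and 0.1 m and y of truck in the frame of drawer_floor between -0.14 and 0.14 m and z of truck in the frame of drawer_floor between -0.006 and 0.008 m and angle between truck's own z axis and vertical below 0.15 rad and value of joint drawer above 0.05 m and contact force between the fingers and truck below 0.05 N and linear speed of truck below 0.03 m/s), for 0.2 s.
2. the drawer is pushed home past its catch (less than 3 mm open) (value of joint drawer below 0.003 m), for 0.2 s.
At the end, for the whole second after the job is handed in: The drawer is home in its catch (less than 3 mm open); inside it the truck stands on its wheels and the jar stands upright, both on the drawer floor (within 8 mm in height, leaning less than 0.15 rad) and at rest (value of joint drawer below 0.003 m and x of truck in the frame of drawer_floor between -0.1 and 0.1 m and y of truck in the frame of drawer_floor between -0.14 and 0.14 m and z of truck in the frame of drawer_floor between -0.006 and 0.008 m and angle between each of truck, jar's own z axis and vertical below 0.15 rad and x of jar in the frame of drawer_floor between -0.1 and 0.1 m and y of jar in the frame of drawer_floor between -0.14 and 0.14 m and z of jar in the frame of drawer_floor between -0.006 and 0.008 m and linear speed of each of truck, jar below 0.03 m/s); the robot touches nothing.
It fails at once if the drawer is slammed (closing faster than 0.6 m/s) (velocity of joint drawer below -0.6 m/s).
It fails at once if the truck is dropped or thrown (faster than 0.6 m/s with no finger on it; a fall of about 20 mm) (linear speed of truck above 0.6 m/s and contact force between the fingers and truck below 0.05 N).
It fails at once if the brush pot is moved more than 30 mm or tipped (distance of brush_pot from where it was at the start of the episode above 0.03 m or angle between brush_pot's own z axis and vertical above 0.3 rad).
It fails at once if the varnish bottle is moved more than 30 mm or tipped (distance of varnish from where it was at the start of the episode above 0.03 m or angle between varnish's own z axis and vertical above 0.3 rad).
It fails at once if the toy horse is moved more than 30 mm or tipped (distance of horse from where it was at the start of the episode above 0.03 m or angle between horse's own z axis and vertical above 0.3 rad).
It also fails if it takes over 54 s, if anything falls off the work surface, if the arm or the gripper's body presses on something with over 40 N, if the wrist force passes 120 N, or if a joint passes its speed limit or range.

## Working session

There is one attempt and no reset: what is moved stays moved. The work goes in short steps, Python scripts to look and compute and a shell command to move; the robot and the scene stay as the last step left them, time stands still between calls to the robot, and variables do not carry over. Pictures are saved under pics/ and viewed, at most 10 in all, crops included, and the job is handed in when it is done.

```bash
mkdir -p pics
cat > h.py <<'E'
import numpy as np, cv2
from workcell import arm
def grab(n):
    p,d=arm.capture(n); np.savez(f'pics/{n}.npz',p=p,d=d); return p,d
def pts(n,d):
    c=arm.camera_info(n); v,u=np.mgrid[:d.shape[0],:d.shape[1]]
    X=np.stack([(u-c['cx'])/c['fx']*d,(v-c['cy'])/c['fy']*d,d],-1)
    return (X-np.array(c['t']))@np.array(c['R'])   # R^T (X-t)
E
python3 - <<'E'
from h import *
for n in('scene','top'):
    p,d=grab(n); cv2.imwrite(f'pics/{n}0.png',p); c=arm.camera_info(n); print(n,c, (d>0).mean())
o=arm.get_obs(); print(o['clock'],o['tool_pos'],o['eef_rot'],o['grip_width'])
E
```

```text
scene {'fx': 366.7803636009431, 'fy': 366.7803636009431, 'cx': 318.80661153836627, 'cy': 209.48976724916298, 'R': array([[ 0.83664222,  0.54743282, -0.01863085],
       [ 0.28622893, -0.46593798, -0.83724238],
       [-0.46701478,  0.69513963, -0.54651449]]), 't': array([-0.48234644, -0.07068787,  1.25465686])} 0.99594140625
top {'fx': 399.28463892852903, 'fy': 399.28463892852903, 'cx': 319.7105492201602, 'cy': 203.91997046635345, 'R': array([[ 0.01532239, -0.99986567,  0.00581973],
       [-0.98758802, -0.01604367, -0.15624502],
       [ 0.1563174 , -0.00335345, -0.98770118]]), 't': array([0.02406748, 0.57046068, 0.83186892])} 0.99617578125
0.1 [ 0.29455455 -0.57877104  0.19492403] [-7.09097433e-04  9.72426056e-01  2.33210246e-01 -2.08009407e-04] 0.08533274116329925
```

View pics/top0.png

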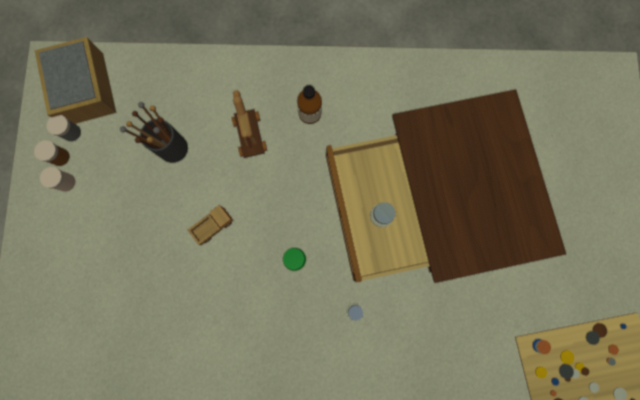

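View pics/scene0.png

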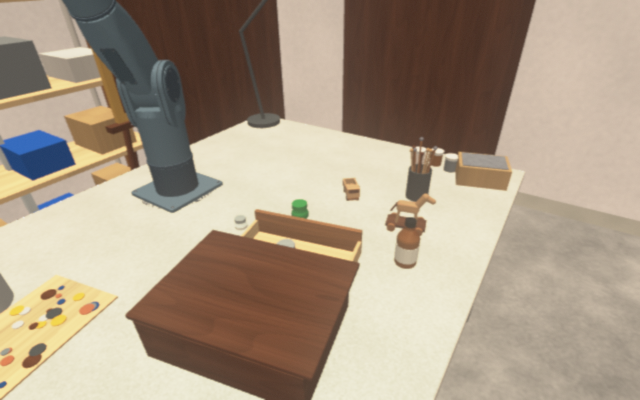

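The top view shows the truck at (210,225), the horse (250,130), varnish (310,105), brush pot (165,140), drawer interior (330–430,140–280) and case top (400–560,90–280).
Jar candidates: green (294,259), a small grey one on the bench (355,312) and a larger grey-blue one in the drawer (384,214). The one in the drawer fits, being the larger of the non-green ones. I'll confirm it in a crop and measure.

Run:
```python
from h import *
p=np.load('pics/top.npz')['p'];d=np.load('pics/top.npz')['d']; P=pts('top',d)
crop=p[130:335,180:445]; cv2.imwrite('pics/crop1.png',cv2.resize(crop,None,fx=3,fy=2.9,interpolation=cv2.INTER_CUBIC)[:600,:800])
def comp(x0,x1,y0,y1,zl,zh,name):
    m=np.zeros(d.shape,np.uint8); s=(slice(y0,y1),slice(x0,x1))
    m[s]=((P[s][...,2]>zl)&(P[s][...,2]<zh)); n,l,st,c=cv2.connectedComponentsWithStats(m)
    if n<2: print(name,'none');return
    k=1+st[1:,4].argmax(); Q=P[l==k]; r=cv2.minAreaRect((Q[:,:2]*1000).astype(np.float32))
    print(name,st[k],'mean',Q.mean(0).round(4),'z',np.percentile(Q[:,2],[5,50,95]).round(4),'rect',np.round(r[0],1),np.round(r[1],1),round(r[2],1)); return Q
comp(180,240,200,250,.012,.07,'truck')
comp(180,240,200,250,.045,.07,'cab')
comp(280,310,245,275,.012,.2,'green'); comp(345,366,300,325,.012,.2,'small'); comp(365,400,195,232,.055,.09,'jar')
comp(385,575,80,290,.095,.13,'casetop'); comp(320,365,140,285,.072,.094,'front')
comp(225,275,85,165,.02,.2,'horse');comp(290,330,80,130,.02,.2,'varn');comp(110,195,95,170,.02,.25,'pot')
comp(335,425,150,275,.012,.024,'floor')
print('bench z',np.median(P[300:380,100:250,2]))
```

```text
truck [187 205  47  40 922] mean [0.5216 0.2733 0.0369] z [0.0208 0.0401 0.0534] rect [522.5 273.8] [42.5 90. ] 38.6
cab [209 205  22  22 263] mean [0.5411 0.2496 0.0515] z [0.0478 0.0517 0.0547] rect [541.4 250.3] [41.7 29.3] 39.8
green [282 247  24  24 439] mean [0.4508 0.0869 0.0429] z [0.0158 0.0474 0.0502] rect [451.   88.1] [48.6 51.4] 45.5
small [347 304  16  16 211] mean [ 0.3401 -0.0453  0.0302] z [0.0136 0.0321 0.0352] rect [339.7 -45.6] [29.9 31.3] 1.4
jar [373 202  22  22 369] mean [ 0.5505 -0.1043  0.0651] z [0.062  0.0653 0.068 ] rect [ 550.9 -104.5] [44.9 44.5] 30.1
casetop [  392    89   174   194 22830] mean [ 0.6054 -0.2871  0.1108] z [0.1085 0.1108 0.1132] rect [ 612.1 -288.1] [360.  275.8] 12.9
front [326 144  36 138 887] mean [ 0.5464 -0.0158  0.0835] z [0.0743 0.0841 0.0867] rect [549.5 -15.3] [294.5  13.3] 12.9
horse [231  90  36  67 967] mean [0.7415 0.2005 0.0599] z [0.0202 0.0741 0.1135] rect [746.1 202.7] [122.2  64. ] 14.8
varn [297  84  25  38 748] mean [0.7841 0.0599 0.0854] z [0.0305 0.0878 0.1303] rect [791.3  60.9] [48.1 55.1] 4.4
pot [ 120  101   66   60 1722] mean [0.702  0.3767 0.101 ] z [0.0306 0.0971 0.1777] rect [703.6 379.3] [76.2 76.5] 72.1
floor [ 335  150   90  125 7619] mean [ 0.5652 -0.102   0.0174] z [0.0148 0.0173 0.02  ] rect [ 570.4 -102.4] [281.4 154.1] 12.7
bench z 0.0004007954520586349
```

View pics/crop1.png

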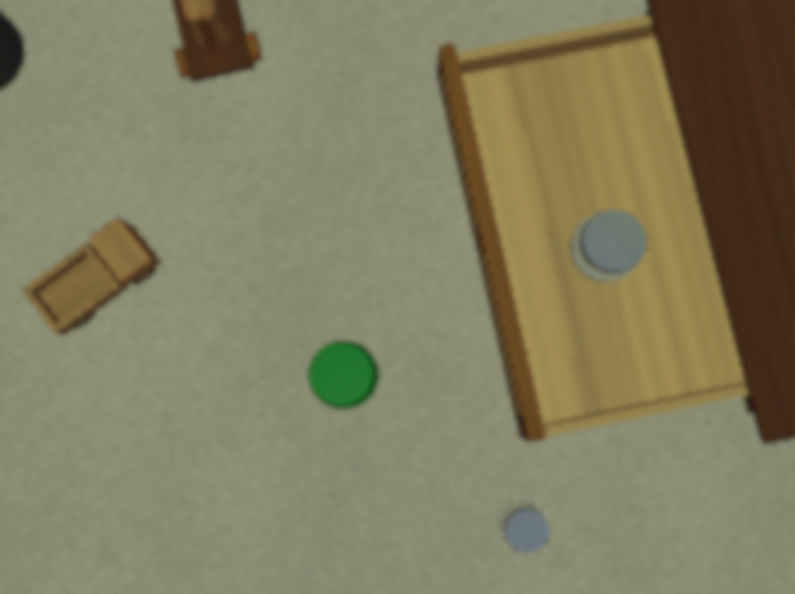

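The crop confirms the grey jar inside the drawer at crop (610,243), the green one at (343,375), the small one at (527,530), and a single truck at (90,278) with its cab to the upper right.

Measurements agree with the given sizes:
- **Truck:** 90×42.5, centre (0.5225, 0.2738), yaw −51.4°.
- **Case:** 360 wide, ex yaw −77.1°.
- **Drawer:** open about 0.173, with the jar at about (−15, −19) mm in it.

Now a small helper to work out the moves.

```bash
cat > g.py <<'E'
import sys,numpy as np
from workcell import arm
from scipy.spatial.transform import Rotation as Ro
# usage: g.py x y z [yaw of tool y, deg]: shift to the point in tool axes, and turn about tool z
o=arm.get_obs(); R=Ro.from_quat(np.roll(o['eef_rot'],-1)); M=R.as_matrix(); p=np.array(o['tool_pos'])
print('clock',round(o['clock'],2),'pos',p.round(4),'y-yaw',np.degrees(np.arctan2(M[1,1],M[0,1])).round(2),'z',M[:,2].round(3),'F',np.round(o['force'],1),'w',round(o['grip_width'],4),'q',np.round(o['qpos'],2))
a=[float(v) for v in sys.argv[1:]]
if len(a)>2: print('shift mm',(M.T@(np.array(a[:3])-p)*1000).round(1))
if len(a)>3:
    T=np.array([[-np.sin(np.radians(a[3])),np.cos(np.radians(a[3])),0],[np.cos(np.radians(a[3])),np.sin(np.radians(a[3])),0],[0,0,-1]]).T
    T[:,0]=np.cross(T[:,1],T[:,2]); print('turn',np.degrees((R.inv()*Ro.from_matrix(T)).as_rotvec()).round(1))
E
python3 g.py .445 -.33 .2; python3 g.py .5125 .2863 .2 38.6
```

```text
clock 0.1 pos [ 0.2946 -0.5788  0.1949] y-yaw -63.03 z [-0.001  0.001 -1.   ] F [-0.5  0.4  0.4] w 0.0853 q [ 1.03  0.54 -0.    1.54  0.    1.07 -0.07]
shift mm [ 246.9 -153.5   -4.9]
clock 0.1 pos [ 0.2946 -0.5788  0.1949] y-yaw -63.03 z [-0.001  0.001 -1.   ] F [-0.5  0.4  0.4] w 0.0853 q [ 1.03  0.54 -0.    1.54  0.    1.07 -0.07]
shift mm [ 586.6 -672.1   -4.1]
turn [-1.000e-01 -1.000e-01 -1.016e+02]
```

```bash
python3 -m handwheel '[[0.031,-0.019,-0.001,0,0,0,-1],[0.031,-0.019,-0.001,0,0,0,-1],[0.031,-0.019,-0.001,0,0,0,-1],[0.031,-0.019,-0.001,0,0,0,-1],[0.031,-0.019,-0.001,0,0,0,-1],[0.031,-0.019,-0.001,0,0,0,-1],[0.031,-0.019,-0.001,0,0,0,-1],[0.031,-0.019,-0.001,0,0,0,-1]]' 40
python3 -m handwheel '[[0.021,-0.032,0,0,0,0,-1],[0.021,-0.032,0,0,0,0,-1],[0.021,-0.032,0,0,0,0,-1],[0.021,-0.032,0,0,0,0,-1],[0.021,-0.032,0,0,0,0,-1],[0.021,-0.032,0,0,0,0,-1],[0.021,-0.032,0,0,0,0,-1],[0.021,-0.032,0,0,0,0,-1]]'
python3 -m handwheel '[[0.021,-0.032,0,0,0,0,-1],[0.021,-0.032,0,0,0,0,-1],[0.021,-0.032,0,0,0,0,-1],[0.021,-0.032,0,0,0,0,-1],[0.021,-0.032,0,0,0,0,-1],[0.021,-0.032,0,0,0,0,-1],[0.021,-0.032,0,0,0,0,-1],[0.021,-0.032,0,0,0,0,-1]]'
python3 -m handwheel '[[0,0,0,0,0,-7,-1],[0,0,0,0,0,-7,-1],[0,0,0,0,0,-7,-1],[0,0,0,0,0,-7,-1],[0,0,0,0,0,-7,-1],[0,0,0,0,0,-7,-1],[0,0,0,0,0,-7,-1],[0,0,0,0,0,-7,-1]]'
python3 -m handwheel '[[0,0,0,0,0,-7,-1],[0,0,0,0,0,-7,-1],[0,0,0,0,0,-7,-1],[0,0,0,0,0,-7,-1],[0,0,0,0,0,-7,-1],[0,0,0,0,0,-7,-1],[0,0,0,0,0,-3.6,-1],[0,0,0,0,0,0,-1]]'
python3 g.py .5125 .2863 .009 38.6
```

```text
clock: 0.77
tool_pos: [0.4473, -0.3296, 0.2035]
eef_rot: [-0.0, 0.972, 0.233, -0.0]
force: [0.7, -0.2, 0.7]
grip_width: 0.0855
grip_force: 0.0
clock: 1.43
tool_pos: [0.4801, -0.0252, 0.2036]
eef_rot: [0.0, 0.972, 0.233, -0.0]
force: [0.5, -1.5, 0.2]
grip_width: 0.0854
grip_force: 0.0
clock: 2.1
tool_pos: [0.5138, 0.279, 0.2034]
eef_rot: [0.0, 0.972, 0.233, -0.0]
force: [0.4, -0.1, -0.2]
grip_width: 0.0854
grip_force: 0.0
clock: 2.77
tool_pos: [0.5138, 0.2771, 0.2033]
eef_rot: [-0.0, 0.747, 0.665, -0.0]
force: [-0.1, 0.1, 0.2]
grip_width: 0.0853
grip_force: 0.0
clock: 3.43
tool_pos: [0.5139, 0.277, 0.2031]
eef_rot: [-0.0, 0.433, 0.901, -0.0]
force: [-0.0, 0.2, 0.0]
grip_width: 0.0853
grip_force: 0.0
clock 3.43 pos [0.5139 0.277  0.2031] y-yaw 38.68 z [-0.001 -0.    -1.   ] F [-0.   0.2  0. ] w 0.0853 q [-0.03  0.52 -0.75  1.68  0.39  1.1  -0.22]
shift mm [  8.    5.  194.1]
turn [-0.1 -0.   0.1]
```

```bash
python3 -m handwheel '[[0.008,0.005,0.02,0,0,0,-1],[0,0,0.03,0,0,0,-1],[0,0,0.03,0,0,0,-1],[0,0,0.03,0,0,0,-1],[0,0,0.03,0,0,0,-1],[0,0,0.024,0,0,0,-1],[0,0,0.02,0,0,0,-1],[0,0,0.01,0,0,0,-1]]'
python3 -m handwheel '[[0,0,0,0,0,0,0.1],[0,0,0,0,0,0,0.3],[0,0,0,0,0,0,0.5],[0,0,0,0,0,0,1],[0,0,0,0,0,0,1],[0,0,0,0,0,0,1],[0,0,0,0,0,0,1],[0,0,0,0,0,0,1]]' 40
python3 g.py .5125 .2863 .2 38.6
```

```text
clock: 4.1
tool_pos: [0.5114, 0.2855, 0.0068]
eef_rot: [-0.001, 0.435, 0.901, -0.002]
force: [0.4, -0.5, 0.2]
grip_width: 0.0852
grip_force: 0.0
clock: 4.77
tool_pos: [0.5132, 0.2868, 0.01]
eef_rot: [0.0, 0.434, 0.901, 0.0]
force: [-0.4, 1.0, 0.4]
grip_width: 0.0001
grip_force: 0.0
clock 4.77 pos [0.5132 0.2868 0.01  ] y-yaw 38.56 z [ 0.  0. -1.] F [-0.4  1.   0.4] w 0.0001 q [-0.16  0.77 -0.6   1.79  0.6   0.77 -0.39]
shift mm [   0.    -0.7 -190. ]
turn [ 0.  0. -0.]
```

The fingers shut to zero, so they closed on nothing. I'll look before moving.

Run:
```python
from h import *
a,_=grab('scene'); b,_=grab('top'); w,_=grab('wrist')
r=lambda x:cv2.resize(x,(400,300),interpolation=cv2.INTER_CUBIC)
cv2.imwrite('pics/miss.png',np.vstack([np.hstack([r(a[120:240,280:440]),r(b[165:285,130:290])]),np.hstack([r(w),r(b)])]))
print(arm.camera_info('wrist'))
```

```text
{'fx': 322.71328610344494, 'fy': 322.71328610344494, 'cx': 314.600894773853, 'cy': 199.39971388983363, 'mount': array([[-3.24558860e-05, -9.45991255e-01, -3.24192140e-01,
         8.36286527e-02],
       [ 9.99999925e-01,  9.44959730e-05, -3.75851949e-04,
         4.34659592e-04],
       [ 3.86187509e-04, -3.24192128e-01,  9.45991181e-01,
        -1.77938234e-01],
       [ 0.00000000e+00,  0.00000000e+00,  0.00000000e+00,
         1.00000000e+00]])}
```

View pics/miss.png

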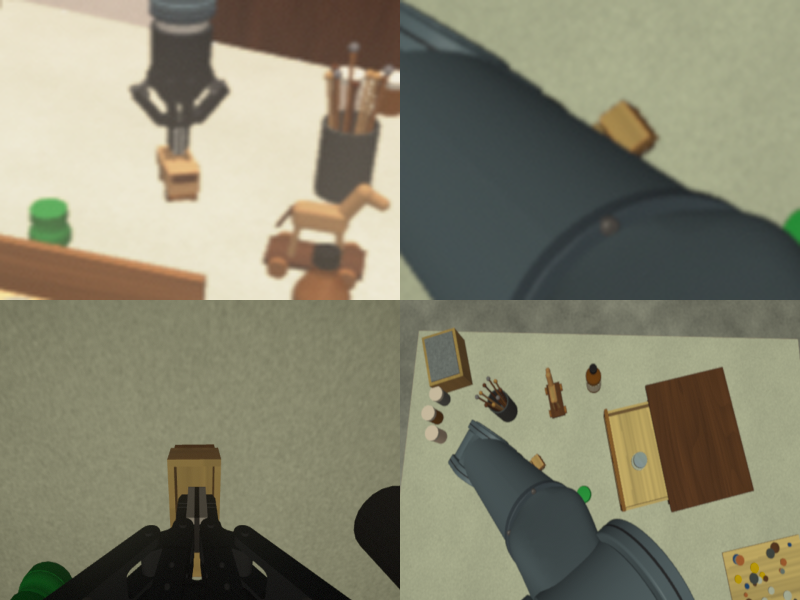

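The wrist view shows the truck straight under the shut fingers, with the cab top at about (193,452). The fingers seem to be over or in the load bed even though the reading is z=0.01. I'll check the TCP against the cameras.

Run:
```python
from h import *
from scipy.spatial.transform import Rotation as Ro
o=arm.get_obs(); R=Ro.from_quat(np.roll(o['eef_rot'],-1)).as_matrix(); t=np.array(o['tool_pos']); print(t)
c=arm.camera_info('wrist'); z=np.load('pics/wrist.npz'); d=z['d']; p=z['p']
v,u=np.mgrid[:400,:640]; X=np.stack([(u-c['cx'])/c['fx']*d,(v-c['cy'])/c['fy']*d,d],-1)
T=X@c['mount'][:3,:3].T+c['mount'][:3,3]; W=T@R.T+t
print('bench',np.median(W[20:150,200:450,2]))
# along image column 308 (truck/finger centre)
for r in range(185,400,8): print(r,p[r,308],W[r,308].round(3),T[r,308].round(3), W[r,276].round(3))
P=pts('scene',np.load('pics/scene.npz')['d'])
print('scene');
for r in range(160,196,3): print(r,[tuple(P[r,q].round(3)) for q in (348,352)])
```

```text
[0.51302693 0.28675619 0.00972855]
bench -0.00028674121912679144
185 [111 138 138] [ 0.493  0.307 -0.001] [ 0.028 -0.004  0.011] [ 0.477  0.295 -0.   ]
193 [39 59 75] [0.494 0.305 0.01 ] [ 0.027 -0.003 -0.   ] [0.48  0.291 0.   ]
201 [34 57 76] [0.494 0.306 0.025] [ 0.027 -0.003 -0.015] [0.48  0.295 0.026]
209 [34 61 79] [0.494 0.306 0.037] [ 0.027 -0.003 -0.027] [0.481 0.296 0.038]
217 [ 61 109 130] [0.495 0.304 0.042] [ 0.025 -0.003 -0.032] [0.483 0.295 0.042]
225 [ 56 102 123] [0.503 0.294 0.022] [ 0.012 -0.003 -0.013] [0.486 0.291 0.042]
233 [ 59 104 126] [0.506 0.29  0.023] [ 0.007 -0.003 -0.013] [0.488 0.288 0.042]
241 [ 58 104 125] [0.509 0.287 0.023] [ 0.002 -0.003 -0.013] [0.491 0.284 0.042]
249 [49 65 73] [0.504 0.294 0.049] [ 0.011 -0.003 -0.04 ] [0.494 0.28  0.041]
257 [54 65 70] [0.504 0.294 0.057] [ 0.011 -0.003 -0.047] [0.496 0.277 0.042]
265 [55 64 70] [0.504 0.294 0.064] [ 0.011 -0.002 -0.054] [0.499 0.273 0.042]
273 [55 64 70] [0.504 0.294 0.07 ] [ 0.011 -0.002 -0.061] [0.502 0.269 0.042]
281 [51 63 67] [0.504 0.294 0.077] [ 0.012 -0.002 -0.067] [0.505 0.265 0.041]

[... 1861 characters left out ...]
t64(0.276), np.float64(0.057)), (np.float64(0.52), np.float64(0.283), np.float64(0.056))]
181 [(np.float64(0.497), np.float64(0.3), np.float64(0.031)), (np.float64(0.521), np.float64(0.282), np.float64(0.046))]
184 [(np.float64(0.499), np.float64(0.296), np.float64(0.022)), (np.float64(0.508), np.float64(0.306), np.float64(0.02))]
187 [(np.float64(0.532), np.float64(0.236), np.float64(0.05)), (np.float64(0.543), np.float64(0.241), np.float64(0.051))]
190 [(np.float64(0.539), np.float64(0.224), np.float64(0.047)), (np.float64(0.547), np.float64(0.235), np.float64(0.044))]
193 [(np.float64(0.538), np.float64(0.226), np.float64(0.035)), (np.float64(0.548), np.float64(0.234), np.float64(0.034))]
```

Run:
```python
from h import *
print('grasp_offset',arm.grasp_offset)
c=arm.camera_info('wrist'); d=np.load('pics/wrist.npz')['d']
v,u=np.mgrid[:400,:640]; X=np.stack([(u-c['cx'])/c['fx']*d,(v-c['cy'])/c['fy']*d,d],-1)
T=X@c['mount'][:3,:3].T+c['mount'][:3,3]
for q in (300,304,308,312,316,320,324,328,332): 
    print(q,[(r,tuple((T[r,q]*1000).round(0).astype(int))) for r in range(240,254,2)])
```

```text
grasp_offset 0.0187
300 [(240, (np.int64(2), np.int64(-8), np.int64(-12))), (242, (np.int64(1), np.int64(-8), np.int64(-13))), (244, (np.int64(0), np.int64(-8), np.int64(-13))), (246, (np.int64(-1), np.int64(-8), np.int64(-12))), (248, (np.int64(-2), np.int64(-8), np.int64(-13))), (250, (np.int64(-4), np.int64(-8), np.int64(-13))), (252, (np.int64(-5), np.int64(-8), np.int64(-12)))]
304 [(240, (np.int64(3), np.int64(-6), np.int64(-13))), (242, (np.int64(1), np.int64(-6), np.int64(-12))), (244, (np.int64(0), np.int64(-6), np.int64(-12))), (246, (np.int64(-1), np.int64(-6), np.int64(-13))), (248, (np.int64(-2), np.int64(-6), np.int64(-13))), (250, (np.int64(11), np.int64(-5), np.int64(-41))), (252, (np.int64(10), np.int64(-5), np.int64(-41)))]
308 [(240, (np.int64(3), np.int64(-3), np.int64(-13))), (242, (np.int64(2), np.int64(-3), np.int64(-13))), (244, (np.int64(1), np.int64(-3), np.int64(-14))), (246, (np.int64(-1), np.int64(-3), np.int64(-13))), (248, (np.int64(-2), np.int64(-3), np.int64(-13))), (250, (np.int64(11), np.int64(-3), np.int64(-41))), (252, (np.int64(11), np.int64(-3),
[... 1483 characters left out ...]
, np.int64(8), np.int64(-13))), (242, (np.int64(1), np.int64(8), np.int64(-12))), (244, (np.int64(1), np.int64(8), np.int64(-14))), (246, (np.int64(0), np.int64(8), np.int64(-14))), (248, (np.int64(-2), np.int64(8), np.int64(-13))), (250, (np.int64(11), np.int64(7), np.int64(-40))), (252, (np.int64(11), np.int64(7), np.int64(-43)))]
332 [(240, (np.int64(3), np.int64(10), np.int64(-13))), (242, (np.int64(2), np.int64(10), np.int64(-14))), (244, (np.int64(1), np.int64(10), np.int64(-14))), (246, (np.int64(-1), np.int64(10), np.int64(-13))), (248, (np.int64(-3), np.int64(10), np.int64(-12))), (250, (np.int64(-4), np.int64(10), np.int64(-12))), (252, (np.int64(-5), np.int64(10), np.int64(-13)))]
```

The picture and depth agree. The real shut fingertips end at tool z ≈ −40 mm, with the pads centred laterally, so the reported TCP lies 40 mm past the true tips. The bench and truck heights through the wrist camera are right, so the pose itself is good. The fingers closed just above the truck without touching it. I'll open, go 38 mm lower and grip again.

```bash
python3 -m handwheel '[[0,0,0,0,0,0,-1],[0,0,0,0,0,0,-1],[0,0,0,0,0,0,-1],[0,0,0,0,0,0,-1],[0,0,0,0,0,0,-1],[0,0,0,0,0,0,-1],[0,0,0,0,0,0,-1],[0,0,0,0,0,0,-1]]' 
python3 -m handwheel '[[0,0,0.005,0,0,0,-1],[0,0,0.005,0,0,0,-1],[0,0,0.005,0,0,0,-1],[0,0,0.005,0,0,0,-1],[0,0,0.005,0,0,0,-1],[0,0,0.005,0,0,0,-1],[0,0,0.005,0,0,0,-1],[0,0,0.003,0,0,0,-1]]' 
python3 -m handwheel '[[0,0,0,0,0,0,-0.5],[0,0,0,0,0,0,-0.2],[0,0,0,0,0,0,0],[0,0,0,0,0,0,0.3],[0,0,0,0,0,0,0.6],[0,0,0,0,0,0,1],[0,0,0,0,0,0,1],[0,0,0,0,0,0,1]]' 40
python3 g.py
```

```text
clock: 5.58
tool_pos: [0.513, 0.2868, 0.0097]
eef_rot: [0.0, 0.434, 0.901, -0.0]
force: [0.3, -0.5, -0.4]
grip_width: 0.0857
grip_force: 0.0
clock: 6.25
tool_pos: [0.5127, 0.2866, -0.0292]
eef_rot: [-0.0, 0.434, 0.901, -0.0]
force: [-0.9, 0.1, 0.2]
grip_width: 0.0854
grip_force: 0.0
clock: 6.92
tool_pos: [0.5132, 0.2869, -0.0279]
eef_rot: [0.0, 0.434, 0.901, 0.0]
force: [-1.3, -0.2, 5.2]
grip_width: 0.0413
grip_force: 40.4
clock 6.92 pos [ 0.5132  0.2869 -0.0279] y-yaw 38.58 z [ 0.001  0.    -1.   ] F [-1.3 -0.2  5.2] w 0.0413 q [-0.18  0.83 -0.56  1.79  0.64  0.71 -0.42]
```

Gripped at 41 mm. Lift, turn, and check the hold.

```bash
python3 -m handwheel '[[0,0,-0.005,0,0,0,1],[0,0,-0.015,0,0,0,1],[0,0,-0.025,0,0,0,1],[0,0,-0.025,0,0,0,1],[0,0,-0.025,0,0,0,1],[0,0,-0.025,0,0,0,1],[0,0,-0.02,0,0,0,1],[0,0,-0.01,0,0,0,1]]' 60
python3 -m handwheel '[[0,0,0,0,0,4,1],[0,0,0,0,0,4,1],[0,0,0,0,0,4,1],[0,0,0,0,0,4,1],[0,0,0,0,0,4,1],[0,0,0,0,0,4,1],[0,0,0,0,0,1.7,1],[0,0,0,0,0,0,1]]'
python3 g.py .6343 -.0538 .122 12.9
python3 - <<'E'
from h import *
a,_=grab('scene'); w,dw=grab('wrist')
c=arm.camera_info('wrist'); v,u=np.mgrid[:400,:640]; X=np.stack([(u-c['cx'])/c['fx']*dw,(v-c['cy'])/c['fy']*dw,dw],-1)
T=(X@c['mount'][:3,:3].T+c['mount'][:3,3])*1000
h=cv2.cvtColor(w,cv2.COLOR_BGR2HSV); m=(h[...,1]>90)&(T[...,2]<60)&(T[...,2]>-70)
m[:,:200]=0;m[:,430:]=0
m=cv2.morphologyEx(m.astype(np.uint8),cv2.MORPH_OPEN,np.ones((3,3))); Q=T[m>0]
print('truck in tool: x',np.percentile(Q[:,0],[1,99]).round(1),'y',np.percentile(Q[:,1],[1,99]).round(1),'z pct',np.percentile(Q[:,2],[1,10,25,50,75,90,99]).round(1))
for q in (276,345): print([tuple(T[r,q].round(0).astype(int)) for r in range(190,300,8)])
cv2.imwrite('pics/hold.png',np.hstack([cv2.resize(a[100:260,240:440],(400,320)),cv2.resize(w,(400,320))]))
E
```

```text
clock: 7.58
tool_pos: [0.5141, 0.2877, 0.1253]
eef_rot: [0.001, 0.434, 0.901, 0.002]
force: [0.4, -0.2, -1.6]
grip_width: 0.0414
grip_force: 60.6
clock: 8.25
tool_pos: [0.5126, 0.2865, 0.1216]
eef_rot: [-0.0, 0.624, 0.782, -0.0]
force: [-0.1, -1.1, -1.1]
grip_width: 0.0413
grip_force: 60.4
clock 8.25 pos [0.5126 0.2865 0.1216] y-yaw 12.83 z [-0.001 -0.001 -1.   ] F [-0.1 -1.1 -1.1] w 0.0413 q [-0.16  0.59 -0.59  1.74  0.4   0.93 -0.69]
shift mm [-3.589e+02  4.310e+01 -3.000e-01]
turn [-0.   0.  -0.1]
truck in tool: x [-30.2  27.5] y [-19.8  20.4] z pct [-69.9 -69.3 -65.5 -54.  -50.6 -49.9 -39.8]
[(np.int64(-9), np.int64(-37), np.int64(122)), (np.int64(-18), np.int64(-38), np.int64(122)), (np.int64(-25), np.int64(-38), np.int64(121)), (np.int64(-34), np.int64(-38), np.int64(122)), (np.int64(28), np.int64(-17), np.int64(-45)), (np.int64(27), np.int64(-16), np.int64(-53)), (np.int64(28), np.int64(-15), np.int64(-62)), (np.int64(27), np.int64(-14), np.int64(-68)), (np.int64(24), np.int64(-14), np.int64(-68)), (np.int64(16), np.int64(-16), np.int64(-61)), (np.int64(13), np.int64(-16), np.int64(-62)), (np.int64(10), np.int64(-16), np.int64(-63)), (np.int64(6), np.int64(-16), np.int64(-63)), (np.int64(3), np.int64(-16), np.int64(-64))]
[(np.int64(-9), np.int64(30), np.int64(122)), (np.int64(-17), np.int64(30), np.int64(121)), (np.int64(-26), np.int64(30), np.int64(123)), (np.int64(-34), np.int64(31), np.int64(121)), (np.int64(27), np.int64(14), np.int64(-44)), (np.int64(27), np.int64(13), np.int64(-52)), (np.int64(27), np.int64(12), np.int64(-60)), (np.int64(27), np.int64(12), np.int64(-67)), (np.int64(25), np.int64(12), np.int64(-70)), (np.int64(11), np.int64(14), np.int64(-51)), (np.int64(7), np.int64(14), np.int64(-51)), (np.int64(2), np.int64(14), np.int64(-50)), (np.int64(-2), np.int64(14), np.int64(-51)), (np.int64(-6), np.int64(14), np.int64(-50))]
```

View pics/hold.png

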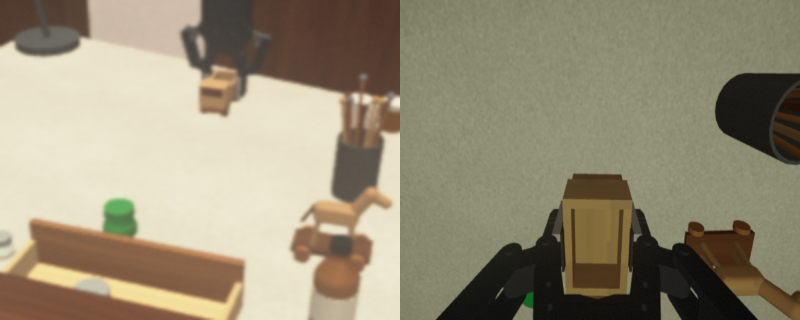

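The truck is held level, and the wheel foot sits at tool z ≈ −28 mm (bed rim at −70, bed floor at −51, as they should be). Carry it over the drawer.

```bash
python3 -m handwheel '[[-0.01,0.001,0,0,0,0,1],[-0.02,0.003,0,0,0,0,1],[-0.03,0.004,0,0,0,0,1],[-0.03,0.004,0,0,0,0,1],[-0.03,0.004,0,0,0,0,1],[-0.03,0.004,0,0,0,0,1],[-0.03,0.004,0,0,0,0,1],[-0.03,0.004,0,0,0,0,1]]'
python3 -m handwheel '[[-0.03,0.004,0,0,0,0,1],[-0.03,0.004,0,0,0,0,1],[-0.03,0.004,0,0,0,0,1],[-0.03,0.003,0,0,0,0,1],[-0.02,0,0,0,0,0,1],[-0.01,0,0,0,0,0,1],[0,0,0,0,0,0,1],[0,0,0,0,0,0,1]]'
python3 g.py .6343 -.0538 -.008 12.9
python3 - <<'E'
from h import *
from scipy.spatial.transform import Rotation as Ro
o=arm.get_obs(); R=Ro.from_quat(np.roll(o['eef_rot'],-1)).as_matrix(); t=np.array(o['tool_pos'])
w,d=grab('wrist'); b,_=grab('top'); c=arm.camera_info('wrist')
v,u=np.mgrid[:400,:640]; X=np.stack([(u-c['cx'])/c['fx']*d,(v-c['cy'])/c['fy']*d,d],-1)
W=(X@c['mount'][:3,:3].T+c['mount'][:3,3])@R.T+t
a=np.radians(-77.1); ex=np.array([np.cos(a),np.sin(a)]); ey=np.array([-ex[1],ex[0]]); D=(W[...,:2]-[.5724,-.1152]); D=np.stack([D@ex,D@ey],-1)*1000
z=W[...,2]*1000
def s(m,n):
    k=m&(d>0); print(n,k.sum(), 'x',np.percentile(D[k][:,0],[2,50,98]).round(0),'y',np.percentile(D[k][:,1],[2,50,98]).round(0)) if k.sum() else print(n,0)
s((z>80)&(z<90)&(D[...,0]<-60)&(abs(D[...,1])<170)&(D[...,0]>-140),'front top')
s((z>60)&(z<70)&(abs(D[...,0])<90)&(D[...,1]<60),'jar top'); s((z>50)&(z<60)&(abs(D[...,0])<80)&(D[...,1]>100),'side wall')
s((z>12)&(z<22)&(abs(D[...,0])<120),'floor'); s((z>105)&(z<118)&(D[...,0]>20)&(D[...,0]<100),'board')
cv2.imwrite('pics/over.png',np.hstack([cv2.resize(b[100:320,270:480],(380,400)),cv2.resize(w,(420,400))]))
E
```

```text
clock: 9.02
tool_pos: [0.5874, 0.0857, 0.1216]
eef_rot: [0.0, 0.623, 0.782, -0.0]
force: [0.3, 0.1, -1.7]
grip_width: 0.0411
grip_force: 60.5
clock: 9.68
tool_pos: [0.6346, -0.054, 0.1215]
eef_rot: [-0.001, 0.623, 0.782, 0.0]
force: [-0.6, 0.7, -0.4]
grip_width: 0.0413
grip_force: 60.5
clock 9.68 pos [ 0.6346 -0.054   0.1215] y-yaw 12.88 z [-0.001  0.001 -1.   ] F [-0.6  0.7 -0.4] w 0.0413 q [ 0.39  0.66 -0.55  1.61  0.39  0.98 -0.06]
shift mm [ 1.000e-01 -2.000e-01  1.295e+02]
turn [-0.  -0.1 -0. ]
front top 7691 x [-105. -100.  -94.] y [-128.    6.  142.]
jar top 2670 x [-34. -12.  70.] y [-159.  -19.    3.]
side wall 1390 x [-78. -33.  24.] y [140. 144. 148.]
floor 33851 x [-82. -34.  86.] y [-139.  -41.  137.]
board 7818 x [43. 66. 98.] y [-162. -115.  166.]
```

View pics/over.png

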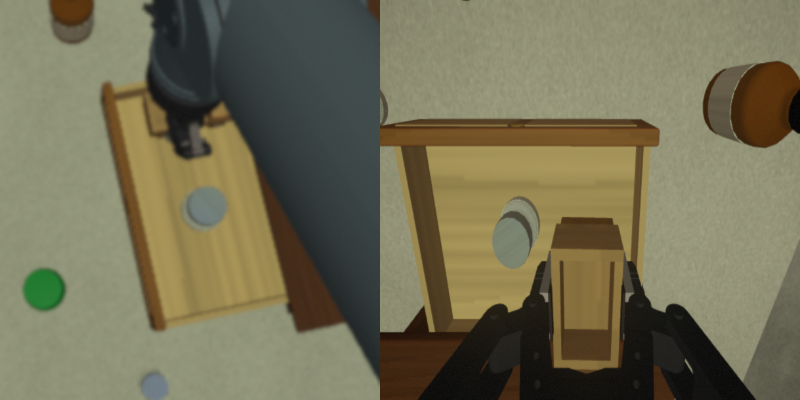

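The wrist view agrees with the plan: front panel inner face at x=−94, wall at y=140, jar at (−12,−19), and a free spot at y 53–95. Lower.

```bash
python3 -m handwheel '[[0,0,0.01,0,0,0,1],[0,0,0.02,0,0,0,1],[0,0,0.02,0,0,0,1],[0,0,0.02,0,0,0,1],[0,0,0.02,0,0,0,1],[0,0,0.015,0,0,0,1],[0,0,0.01,0,0,0,1],[0,0,0.006,0,0,0,1]]'
python3 -m handwheel '[[0,0,0.003,0,0,0,1],[0,0,0.003,0,0,0,1],[0,0,0.001,0,0,0,1],[0,0,0.001,0,0,0,1],[0,0,0.001,0,0,0,1],[0,0,0,0,0,0,1],[0,0,0,0,0,0,1],[0,0,0,0,0,0,1]]'
python3 g.py
```

```text
clock: 10.45
tool_pos: [0.6342, -0.0537, -0.0009]
eef_rot: [-0.001, 0.623, 0.782, -0.0]
force: [-0.0, -0.4, -1.4]
grip_width: 0.0411
grip_force: 60.6
clock: 11.12
tool_pos: [0.6353, -0.0547, -0.0081]
eef_rot: [0.0, 0.623, 0.782, 0.0]
force: [-0.1, -0.3, -1.4]
grip_width: 0.0411
grip_force: 60.5
clock 11.12 pos [ 0.6353 -0.0547 -0.0081] y-yaw 12.87 z [ 0. -0. -1.] F [-0.1 -0.3 -1.4] w 0.0411 q [ 0.33  0.83 -0.46  1.66  0.49  0.77 -0.14]
```

```bash
python3 -m handwheel '[[0,0,0.001,0,0,0,1],[0,0,0,0,0,0,1],[0,0,0.001,0,0,0,1],[0,0,0,0,0,0,1],[0,0,0,0,0,0,1],[0,0,0,0,0,0,1],[0,0,0,0,0,0,1],[0,0,0,0,0,0,1]]'
```

```text
clock: 11.78
tool_pos: [0.6353, -0.0546, -0.0099]
eef_rot: [0.0, 0.623, 0.782, -0.0]
force: [-1.4, -0.0, 5.7]
grip_width: 0.0414
grip_force: 61.3
```

Touched down (5.7 N). Release to about 64 mm and lift away.

```bash
python3 -m handwheel '[[0,0,0,0,0,0,0],[0,0,0,0,0,0,-0.1],[0,0,0,0,0,0,-0.3],[0,0,0,0,0,0,-0.4],[0,0,0,0,0,0,-0.5],[0,0,0,0,0,0,-0.5],[0,0,0,0,0,0,-0.5],[0,0,0,0,0,0,-0.5]]'
python3 -m handwheel '[[0,0,-0.005,0,0,0,-0.5],[0,0,-0.01,0,0,0,-0.5],[0,0,-0.02,0,0,0,-0.5],[0,0,-0.025,0,0,0,-0.5],[0,0,-0.025,0,0,0,-0.5],[0,0,-0.025,0,0,0,-0.5],[0,0,-0.025,0,0,0,-0.5],[0,0,-0.025,0,0,0,-0.5]]'
python3 g.py
python3 - <<'E'
from h import *
from scipy.spatial.transform import Rotation as Ro
o=arm.get_obs(); R=Ro.from_quat(np.roll(o['eef_rot'],-1)).as_matrix(); t=np.array(o['tool_pos'])
w,d=grab('wrist'); c=arm.camera_info('wrist')
v,u=np.mgrid[:400,:640]; X=np.stack([(u-c['cx'])/c['fx']*d,(v-c['cy'])/c['fy']*d,d],-1)
W=(X@c['mount'][:3,:3].T+c['mount'][:3,3])@R.T+t
a=np.radians(-77.1); ex=np.array([np.cos(a),np.sin(a)]); ey=np.array([-ex[1],ex[0]]); D=W[...,:2]-[.5724,-.1152]; D=np.stack([D@ex,D@ey],-1)*1000
z=W[...,2]*1000
def s(m,n):
    k=m&(d>0); print(n,k.sum(), 'x',np.percentile(D[k][:,0],[2,50,98]).round(0),'y',np.percentile(D[k][:,1],[2,50,98]).round(0)) if k.sum() else print(n,0)
i=(abs(D[...,0])<90)
s((z>80)&(z<90)&(D[...,0]<-60)&(abs(D[...,1])<170)&(D[...,0]>-140),'front top')
s((z>62)&(z<74)&i&(D[...,1]<20)&(D[...,0]<40),'jar top')
s((z>65)&(z<74)&i&(D[...,1]>25)&(D[...,1]<130),'cab top (70)');s((z>55)&(z<64)&i&(D[...,1]>25)&(D[...,1]<130),'bed rim (60)');s((z>37)&(z<45)&i&(D[...,1]>25)&(D[...,1]<130),'bed floor(41)')
E
```

```text
clock: 12.45
tool_pos: [0.6351, -0.0546, -0.0104]
eef_rot: [-0.0, 0.623, 0.782, -0.0]
force: [-0.7, -0.0, 0.0]
grip_width: 0.0641
grip_force: 0.0
clock: 13.12
tool_pos: [0.6352, -0.0545, 0.1521]
eef_rot: [0.0, 0.623, 0.782, 0.0]
force: [0.8, -0.3, -0.4]
grip_width: 0.0644
grip_force: 0.0
clock 13.12 pos [ 0.6352 -0.0545  0.1521] y-yaw 12.89 z [ 0.001 -0.    -1.   ] F [ 0.8 -0.3 -0.4] w 0.0644 q [ 0.4   0.63 -0.56  1.59  0.37  1.03 -0.04]
front top 6630 x [-105. -100.  -94.] y [-141.    0.  142.]
jar top 1973 x [-33. -13.   8.] y [-38. -18.   3.]
cab top (70) 1328 x [-11.   1.  16.] y [55. 75. 94.]
bed rim (60) 1446 x [-72. -38. -10.] y [54. 75. 95.]
bed floor(41) 1703 x [-72. -42. -19.] y [59. 75. 91.]
```

The truck stands on the drawer floor (cab top, bed rim and bed floor at 70/60/41 mm as expected), x −75..16, y 54..95, and the jar is undisturbed. To push under the overhang I'll tilt the shut fingers about 50° and contact the panel at z≈45 mm, y≈+20 mm. That side balances the load and keeps clear of the green jar.

```bash
python3 g.py .554 .053 .152 12.9
```

```text
clock 13.17 pos [ 0.6385 -0.0542  0.1575] y-yaw 12.88 z [ 0.009 -0.    -1.   ] F [1.7 0.9 3.4] w 0.0638 q [ 0.4   0.62 -0.56  1.58  0.37  1.04 -0.04]
shift mm [123.4 -58.5   4.7]
turn [ 0.5  0.1 -0. ]
```

```bash
python3 -m handwheel '[[0.016,-0.007,0,0,0,0,1],[0.016,-0.007,0,0,0,0,1],[0.016,-0.007,0,0,0,0,1],[0.016,-0.007,0,0,0,0,1],[0.016,-0.007,0,0,0,0,1],[0.016,-0.007,0,0,0,0,1],[0.016,-0.007,0,0,0,0,1],[0.011,-0.009,0,0,0,0,1]]'
python3 -m handwheel '[[0,0,0,0,-6,0,1],[0,0,0,0,-6,0,1],[0,0,0,0,-6,0,1],[0,0,0,0,-6,0,1],[0,0,0,0,-6,0,1],[0,0,0,0,-6,0,1],[0,0,0,0,-6,0,1],[0,0,0,0,-6,0,1]]'
python3 g.py .554 .053 .019
```

```text
clock: 13.83
tool_pos: [0.5509, 0.0543, 0.1507]
eef_rot: [0.0, 0.623, 0.782, 0.001]
force: [-0.2, -0.2, 0.1]
grip_width: -0.0002
grip_force: 0.0
clock: 14.5
tool_pos: [0.5519, 0.054, 0.1513]
eef_rot: [0.321, 0.569, 0.714, -0.253]
force: [0.6, -0.0, -0.6]
grip_width: 0.0002
grip_force: 0.0
clock 14.5 pos [0.5519 0.054  0.1513] y-yaw 12.97 z [ 0.17  -0.726 -0.666] F [ 0.6 -0.  -0.6] w 0.0002 q [-0.42  0.68 -0.33  1.8   0.94  1.37 -1.04]
shift mm [97.7  1.4 89.2]
```

Tilt of 48° reached. Go straight down, then check the pose.

```bash
python3 -m handwheel '[[0.013,0,0.012,0,0,0,1],[0.013,0,0.012,0,0,0,1],[0.013,0,0.012,0,0,0,1],[0.013,0,0.012,0,0,0,1],[0.013,0,0.012,0,0,0,1],[0.013,0,0.012,0,0,0,1],[0.012,0,0.011,0,0,0,1],[0.008,0,0.006,0,0,0,1]]'
python3 - <<'E'
from h import *
a,_=grab('scene'); cv2.imwrite('pics/push.png',cv2.resize(a[140:300,180:420],(720,480)))
E
python3 g.py .5846 -.180 .019; python3 g.py .5578 -.0632 .019
```

```text
clock: 15.17
tool_pos: [0.551, 0.0518, 0.0164]
eef_rot: [0.318, 0.57, 0.714, -0.254]
force: [-0.6, 0.7, 0.3]
grip_width: -0.0
grip_force: 0.0
clock 15.22 pos [0.5503 0.0519 0.0151] y-yaw 12.88 z [ 0.164 -0.724 -0.67 ] F [-1.4 -0.6 -0.5] w 0.0001 q [-0.45  0.91 -0.28  1.8   1.04  1.24 -1.21]
shift mm [-159.4  -18.3  171. ]
clock 15.22 pos [0.5503 0.0519 0.0151] y-yaw 12.88 z [ 0.164 -0.724 -0.67 ] F [-1.4 -0.6 -0.5] w 0.0001 q [-0.45  0.91 -0.28  1.8   1.04  1.24 -1.21]
shift mm [-79.1 -18.4  82. ]
```

View pics/push.png

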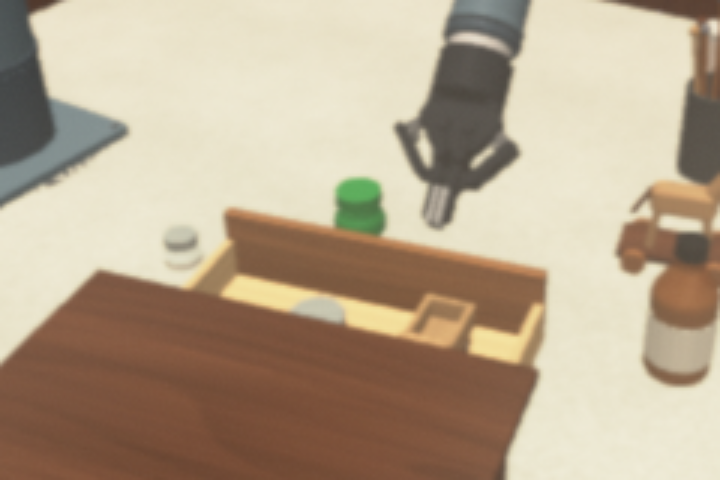

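The scene shows the fingers at (438,220) aimed at the panel, right of the green jar and clear of it, with the truck (440,315) and jar (318,312) standing in the drawer. Push slowly.

```bash
python3 -m handwheel '[[-0.008,0,0.009,0,0,0,1],[-0.008,0,0.009,0,0,0,1],[-0.008,0,0.009,0,0,0,1],[-0.008,0,0.009,0,0,0,1],[-0.008,0,0.009,0,0,0,1],[-0.005,0,0.006,0,0,0,1],[-0.005,0,0.006,0,0,0,1],[-0.003,0,0.003,0,0,0,1]]'
python3 -m handwheel '[[-0.004,0,0.005,0,0,0,1],[-0.004,0,0.005,0,0,0,1],[-0.005,0,0.006,0,0,0,1],[-0.005,0,0.006,0,0,0,1],[-0.006,0,0.007,0,0,0,1],[-0.006,0,0.007,0,0,0,1],[-0.006,0,0.007,0,0,0,1],[-0.006,0,0.007,0,0,0,1]]'
python3 g.py
```

```text
clock: 15.88
tool_pos: [0.5693, -0.0278, 0.0168]
eef_rot: [0.318, 0.57, 0.714, -0.254]
force: [-0.9, 0.6, 0.8]
grip_width: 0.0
grip_force: 0.0
clock: 16.55
tool_pos: [0.5841, -0.0908, 0.0144]
eef_rot: [0.318, 0.57, 0.714, -0.253]
force: [0.2, 0.9, 1.8]
grip_width: -0.0002
grip_force: 1.2
clock 16.55 pos [ 0.5841 -0.0908  0.0144] y-yaw 12.88 z [ 0.166 -0.724 -0.669] F [0.2 0.9 1.8] w -0.0002 q [-0.27  0.87 -0.19  1.89  1.19  1.08 -1.16]
```

```bash
python3 -m handwheel '[[-0.006,0,0.007,0,0,0,1],[-0.006,0,0.007,0,0,0,1],[-0.006,0,0.007,0,0,0,1],[-0.006,0,0.007,0,0,0,1],[-0.006,0,0.007,0,0,0,1],[-0.006,0,0.007,0,0,0,1],[-0.006,0,0.007,0,0,0,1],[-0.006,0,0.007,0,0,0,1]]'
python3 g.py
python3 - <<'E'
from h import *
a,_=grab('scene'); cv2.imwrite('pics/push2.png',cv2.resize(a[140:300,180:420],(720,480)))
E
```

```text
clock: 17.22
tool_pos: [0.6002, -0.1627, 0.0124]
eef_rot: [0.318, 0.569, 0.714, -0.254]
force: [-0.4, 2.4, 1.6]
grip_width: 0.0003
grip_force: 1.2
clock 17.22 pos [ 0.6002 -0.1627  0.0124] y-yaw 12.87 z [ 0.165 -0.725 -0.669] F [-0.4  2.4  1.6] w 0.0003 q [-0.17  0.87 -0.13  1.9   1.28  1.   -1.12]
```

View pics/push2.png

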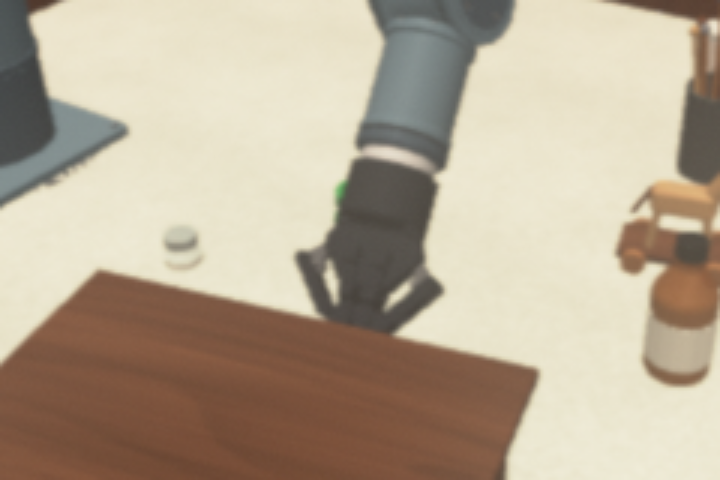

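The fingers are at the board edge (360,325), the drawer is nearly in, with about 35 mm to go, and forces are small. Finish slowly through the catch.

```bash
python3 -m handwheel '[[-0.004,0,0.005,0,0,0,1],[-0.003,0,0.004,0,0,0,1],[-0.003,0,0.004,0,0,0,1],[-0.003,0,0.003,0,0,0,1],[-0.003,0,0.003,0,0,0,1],[-0.003,0,0.003,0,0,0,1],[-0.003,0,0.003,0,0,0,1],[-0.003,0,0.003,0,0,0,1]]'; python3 g.py
```

```text
clock: 17.93
tool_pos: [0.6085, -0.1984, 0.0121]
eef_rot: [0.318, 0.569, 0.715, -0.253]
force: [-10.8, 23.6, 8.7]
grip_width: -0.0001
grip_force: 14.1
clock 17.93 pos [ 0.6085 -0.1984  0.0121] y-yaw 12.89 z [ 0.166 -0.724 -0.67 ] F [-10.8  23.6   8.7] w -0.0001 q [-0.13  0.87 -0.11  1.89  1.31  0.96 -1.09]
```

TCP x = 24.8 mm (home is about 23) with 25 N against the end stop, so the drawer appears home. Back off and verify.

```bash
python3 -m handwheel '[[0.001,0,-0.001,0,0,0,1],[0.003,0,-0.003,0,0,0,1],[0.006,0,-0.007,0,0,0,1],[0.012,0,-0.013,0,0,0,1],[0.014,0,-0.015,0,0,0,1],[0.014,0,-0.015,0,0,0,1],[0.014,0,-0.015,0,0,0,1],[0.014,0,-0.015,0,0,0,1]]'
python3 -m handwheel '[[0,0,-0.02,0,0,0,1],[0,0,-0.02,0,0,0,1],[0,0,-0.02,0,0,0,1],[0,0,-0.02,0,0,0,1],[0,0,-0.02,0,0,0,1],[0,0,-0.01,0,0,0,1],[0,0,0,0,0,0,1],[0,0,0,0,0,0,1]]'
python3 g.py
python3 - <<'E'
from h import *
from scipy.spatial.transform import Rotation as Ro
o=arm.get_obs(); R=Ro.from_quat(np.roll(o['eef_rot'],-1)).as_matrix(); t=np.array(o['tool_pos'])
w,d=grab('wrist'); c=arm.camera_info('wrist')
v,u=np.mgrid[:400,:640]; X=np.stack([(u-c['cx'])/c['fx']*d,(v-c['cy'])/c['fy']*d,d],-1)
W=(X@c['mount'][:3,:3].T+c['mount'][:3,3])@R.T+t
a=np.radians(-77.1); ex=np.array([np.cos(a),np.sin(a)]); ey=np.array([-ex[1],ex[0]]); D=W[...,:2]-[.5869,-.1779]; D=np.stack([D@ex,D@ey],-1)*1000
z=W[...,2]*1000; m=(d>0)&(z>25)&(z<75)&(abs(D[...,1])<130)&(D[...,0]>-40)&(D[...,0]<60)
print('panel face x mm',m.sum(),np.percentile(D[m][:,0],[5,25,50,75,95]).round(1))
m=(d>0)&(z>101)&(z<111)&(abs(D[...,1])<150)&(D[...,0]>-60)&(D[...,0]<60); print('board edge',m.sum(),np.percentile(D[m][:,0],[5,50,95]).round(1) if m.any() else '')
cv2.imwrite('pics/end.png',w)
E
```

```text
clock: 18.6
tool_pos: [0.5824, -0.0837, 0.0104]
eef_rot: [0.318, 0.569, 0.715, -0.253]
force: [1.0, 0.2, -0.2]
grip_width: 0.0001
grip_force: 0.0
clock: 19.27
tool_pos: [0.5647, -0.0063, 0.0841]
eef_rot: [0.318, 0.569, 0.715, -0.253]
force: [-0.1, -0.6, -0.1]
grip_width: -0.0003
grip_force: 0.0
clock 19.27 pos [ 0.5647 -0.0063  0.0841] y-yaw 12.94 z [ 0.166 -0.724 -0.669] F [-0.1 -0.6 -0.1] w -0.0003 q [-0.36  0.76 -0.27  1.86  1.04  1.23 -1.09]
panel face x mm 8625 [0.5 1.3 1.8 2.3 3.2]
board edge 1966 [-22.5 -21.2 -19.9]
```

View pics/end.png

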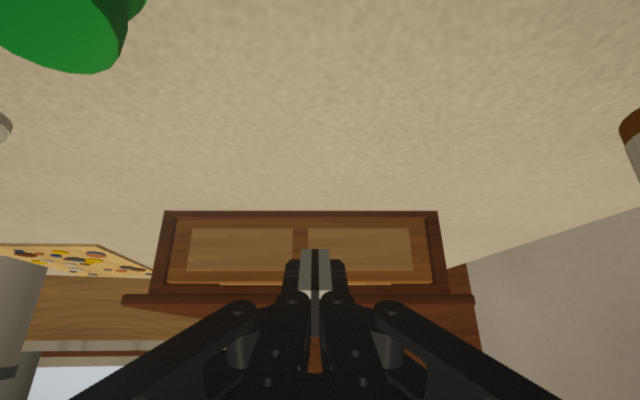

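The (inverted) wrist view shows the closed panel at (170–440,215–290) flush in the case. The face is 23 mm behind the board edge (24 when home), and the robot is clear of everything.

```bash
python3 -c "
from workcell import arm
print(arm.close_job())"
```

```text
the job is handed in; nothing more can be done
None
```

The truck was set down on its wheels beside the jar and released, and the drawer was pushed steadily home. It measured flush in the case to within about 1 mm. I did not look inside after closing, and the job was handed in at about 19 s with no verdict returned.

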